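# Roll the injection cartridge into its V rest

### The job

Load the red-banded cartridge without picking it up: roll it along the bench by its side with your fingertips, up the ramp of the yellow V rest and into the groove, then push on its near end to slide it along the groove until it sits fully against the dark end stop, and take the hand away. Never lift the cartridge or stand it on end, and leave the blue-banded cartridge and the other things where they are.

Things in the scene. Friction and masses are not known exactly. Their poses are not given: they have to be found in the camera images.
- red_cartridge: the cartridge to load: slippery round aluminium bar with two red bands, red ends and a small white label, diameter 36, length 110, about 0.2 kg, lying on the worktop left or right of the rest. Origin at its centre on the axis (18 mm up at the start); own x along the bar, y and z turn as it rolls. Pushed at mid-height (friction about 0.35) it rolls ahead of the fingers; left alone it soon stops.
- blue_cartridge: the same bar with blue bands and ends, lying on the other side of the rest; must not be moved. Origin and axes as for the red one.
- v_rest: yellow V rest, fixed. Origin on the worktop under the middle of the groove; x along the groove to the end stop (roughly away from the robot). The yellow part spans x -90 to +50, y -60 to +60 mm. From each side an 11 degree ramp climbs from the worktop (y = +-60) to a crest. A seated cartridge has its axis at y = 0, parallel to x, 23 mm above the worktop, 4.5 mm lower than on a crest.
- crest_left (a point): top of the left (+y) crest of the rest, at x = 0: 9.4 mm above the worktop, 14 mm from the groove's middle line. Inward of it the groove's flank falls at 30 degrees to the bottom of the groove, 2 mm above the worktop.
- crest_right (a point): the same on the right (-y) crest; both sides are alike
- stop_face (a point): where the middle of the cartridge's far end comes to lie on the dark end stop: 23 mm above the worktop, at x = +50 mm of the rest. The stop is an upright plate 46 mm wide, 44 mm high, 9 mm thick, with a low foot behind it out to x = +77 mm. The rest's near end (x = -90) is open. A cartridge against the stop has its centre at x = -5 and its near end at x = -60 mm, still above the groove.
- amber_bottle: amber bottle with black dropper cap, 40 mm diameter, 79 mm high, bystander; origin under its centre
- jar: white jar with blue lid, 67 mm diameter, 70 mm high, bystander; origin under its centre
- model: white plaster dental model, 61x72x31 mm, bystander; origin under its centre
- dish: small faceted glass dish, 42 mm wide, 26 mm high, bystander; origin under its centre
- burs: aluminium block with coloured rotary burs, 34x70x52 mm, bystander; origin under its centre
- bowl: green mixing bowl, 112 mm diameter, 60 mm high, bystander; origin under its centre
- paste: bar of brown polishing compound, 31x82x23 mm, bystander; origin under its centre
There are look-alikes about, which are no part of the job. What is shaped like the red_cartridge but turquoise is not meant.

How it is judged:
By the outcome, as a careful person would: the job done as asked, in the order asked, and still so for the second after the job is handed in, with the robot touching nothing.
It also fails if it takes over 54 s, if anything falls off the work surface, if the arm or the gripper's body presses on something with over 40 N, if the wrist force passes 120 N, or if a joint passes its speed limit or range.

### The arm

A 7-joint arm with a two-finger parallel gripper is mounted at the origin on a cart in front of the work surface, level with it; the furniture and walls round the work are solid. World frame = base frame: x ahead of the robot, y to its left, z up, the work surface at z = 0. Lengths are in mm, angles in rad, forces in N, time in s.
With the tool pointing down it reaches from about 400 to 875 mm from the base axis. Payload 4.4 kg.
Tool frame: the origin (TCP) lies midway between the tips of the shut fingers; the grasp point (between the pads) lies 19 mm behind it; z points along the fingers, y is the line along which they close (so a half turn about z gives the same grasp; the last joint's range is limited). The gripper opens to 85 mm and grips with 20 to 120 N. Pads are 22 mm wide; open, the fingers measure 114 mm over their backs; the gripper's body (76 mm by 85 mm) begins 54 mm behind the grasp point. The pads swing forward as they close: fully open they stand 13 mm farther back than shut.
Start: joints at [-1.289, 0.628, 0.038, 1.517, -0.027, 0.996, -0.02], TCP at [221.516, 611.105, 205.013] pointing down, gripper open.
Joint ranges: [-3.06, 3.06], [-0.37, 2.12], [-1.25, 1.32], [0.18, 2.47], [-1.1, 4.24], [0.23, 1.98], [-2.94, 2.94]. Speed limits (rad/s): [2.57, 2.57, 3.14, 3.14, 3.14, 3.14, 3.14].

### API

Orientations are given as [roll, pitch, yaw] about the fixed x, y, z axes, in that order (R = Rz(yaw) Ry(pitch) Rx(roll)).
In Python, from cell import telemetry, eyes, ctrl, finder gives the robot as it stands.
- The arm moves only by the tool move_arm, never from a script. Its argument "steps" is a list of rows, each a list of 7 numbers: the turn, a rotation vector about the world's x, y, z in degrees, then the shift along the world's x, y, z in m, then the finger opening in m, from 0 to 0.0854. A call has 1 to 5 rows; each row shifts and turns the commanded pose from where the row before left it; what a row does not reach is not made up. A row lasts 1/10 s, in which the tool goes at most 50 mm and 8.59 degrees, less where a joint would pass 70% of its speed; a pose out of reach is approached as far as the arm can. A call with a gripper value outside its range is refused whole. The fingers move at their own pace and stop on an object; the grip force is fixed at half the most. Time passes only in rows, so rows that do not move let the fingers close. It gives the time, the measured TCP pose, the force, the opening and the grip force at its end, in the units of the state.
- telemetry.read_state(): the state, without advancing time (a new reading comes with each control period).
- eyes.get_image(name): name is "scene" or "side" or "wrist"; returns (picture, depth): 480x640x3 uint8, blue, green, red; 480x640 float32, mm along the optical axis (not along the pixel's ray), 0 where there is no reading.
- eyes.calibration(name): a dict with "fx", "fy", "cx", "cy" (pixels), "position" and "attitude" of the camera in the world. Camera axes: x right, y down, z forward; pixel columns grow to the right and rows downward; lengths in mm; the calibration is good to about 2 mm. A picture is of the moment at which its call begins: read the wrist's pose just before it. calibration takes no time and is no camera call; for the wrist camera it gives the pose at the moment of the call.
- ctrl.finish_job(): hands the job in; it is judged then, once.
Trained networks look in the newest picture that a camera, given by its name, has taken for a name from the list of things; names that differ only in an ending like _2 or _b are one class to them, and where a whole thing is asked for, a point or a joint stands for the part that bears it (a point fixed in the world has none). Each returns a list of dicts, best first, with "confidence" (0 to 1); they miss things now and then, are a little off and sometimes report something else, mostly with a low value. They report only what shows in the picture. A call takes as long as a camera call. They do not tell look-alikes from the thing itself.
- finder.boxes_of(camera, name): "location" ([x, y, z] in mm, in the coordinates of the camera as it stood for that picture, good to about 4 mm: the middle of the surface that is visible of it).
- finder.cut_out(camera, name): "mask" (480x640 bool, what is visible of it).
- finder.pinpoint(camera, name): "location" ([x, y, z] in mm, in the coordinates of the camera as it stood for that picture, good to about 4 mm: a listed point, or the origin of a listed thing).
The state is a dict: "clock": time; "qpos": joint angles; "qd": joint speeds; "tau": joint torques, N m; "eef_pos": TCP position; "tool_rot": TCP orientation; "force": force on the tool from outside, world axes, zero at the start; "torque": the same for the moment, N m; "width": finger opening in mm; "gripper_force": force on a finger pad.
Only numpy, scipy, OpenCV 4.12 (cv2) and the standard library are available. Lean on these libraries where they do the work, as an engineer would, in place of code of your own. Each camera call takes 0.05 s, during which the arm holds its last target. There are 200 camera calls.

## Working session

There is one attempt and no reset: what is moved stays moved. The work goes in short steps, Python scripts to look and compute and a tool call to move; the robot and the scene stay as the last step left them, time stands still between calls to the robot, and variables do not carry over. Pictures are saved under pics/ and viewed, at most 10 in all, crops included, and the job is handed in when it is done.

Besides the shell and the picture viewer there is one more tool, called after ">>>" as name([rows], argument=value, ...), one row to a line, values as JSON. move_arm: Moves the arm, as the interface text tells. Its arguments: {"type":"object","properties":{"steps":{"type":"array"}},"required":["steps"]}

```bash
mkdir -p pics
cat > h.py <<'E'
import numpy as np, cv2
from cell import telemetry, eyes, ctrl, finder
from scipy.spatial.transform import Rotation as R
def pose(n):
    c=eyes.calibration(n); a=np.array(c["attitude"],float)
    M=a if a.shape==(3,3) else R.from_euler('xyz',a).as_matrix()
    return c,M,np.array(c["position"],float)
def w(n,p):
    c,M,t=pose(n); return M@np.array(p)+t
def cloud(n,mask,d):
    c,M,t=pose(n); v,u=np.nonzero(mask&(d>0)); z=d[v,u]
    return np.c_[(u-c["cx"])/c["fx"]*z,(v-c["cy"])/c["fy"]*z,z]@M.T+t
E
cat > a.py <<'E'
from h import *
print(telemetry.read_state()); 
for n in("scene","side"):
    im,d=eyes.get_image(n); print(n,eyes.calibration(n)); cv2.imwrite(f"pics/{n}1.png",im)
    for k in("red_cartridge","blue_cartridge","v_rest","crest_left","crest_right","stop_face"):
        print(k,[(w(n,r["location"]).round(1).tolist(),round(r["confidence"],2)) for r in finder.pinpoint(n,k)[:3]])
    np.savez(f"{n}1.npz",im=im,d=d)
E
python3 a.py
```

```text
{'clock': 0.0, 'qpos': array([-1.28877829,  0.62937001,  0.03846843,  1.51835813, -0.02700463,
        0.99628965, -0.01999345]), 'qd': array([-0.00028432, -0.00147751,  0.00123075, -0.00030404,  0.00125914,
       -0.00081349, -0.00057177]), 'tau': array([-1.56988162e-04, -5.63398647e+01,  1.22627344e+00, -1.93452144e+01,
        1.10297219e-02,  1.04523380e-02,  7.89008539e-06]), 'eef_pos': array([221.30959929, 610.45278175, 204.07729624]), 'tool_rot': array([-3.13968667e+00,  3.78653423e-05,  2.79375749e+00]), 'force': array([0.85161603, 0.47953827, 0.34206988]), 'torque': array([-0.00414281, -0.06236787, -0.04887107]), 'gripper_force': 0.0, 'width': 84.88146983220156}
scene {'fx': 562.06350648652, 'fy': 562.06350648652, 'cx': 320.3228356065982, 'cy': 237.42204312386767, 'position': array([-663.67924269, -949.90358482,  741.54643372]), 'attitude': array([-1.97948471, -0.00336895, -0.93301927])}
red_cartridge [([519.6, -177.3, 21.8], 0.95), ([518.0, 218.0, 18.6], 0.93)]
blue_cartridge [([527.0, 76.9, 23.0], 0.65)]
v_rest [([554.8, -64.9, 3.8], 0.9), ([611.2, -62.6, 23.2], 0.66)]
crest_left [([558.9, -43.0, 11.5], 0.7), ([606.9, -57.7, 22.7], 0.27)]
crest_right [([561.5, -75.2, 9.8], 0.59)]
stop_face [([609.1, -58.3, 22.6], 0.84)]
side {'fx': 511.59087160090183, 'fy': 511.59087160090183, 'cx': 323.05996147790114, 'cy': 237.085674951515, 'position': array([ 754.16242379, 1145.70461094, 1669.62036352]), 'attitude': array([-2.52005076,  0.00952298,  2.99564249])}
red_cartridge [([516.7, 219.4, 17.3], 0.6), ([520.9, -180.9, 17.4], 0.5), ([404.2, 542.8, 0.8], 0.23)]
blue_cartridge [([524.4, 78.3, 21.1], 0.68)]
v_rest [([558.5, -60.1, -0.4], 0.97)]
crest_left [([555.6, -46.4, 9.4], 0.73)]
crest_right [([555.9, -73.1, 9.2], 0.84)]
stop_face [([608.1, -59.0, 23.3], 0.76), ([552.7, -74.3, 7.8], 0.61)]
```

View pics/scene1.png

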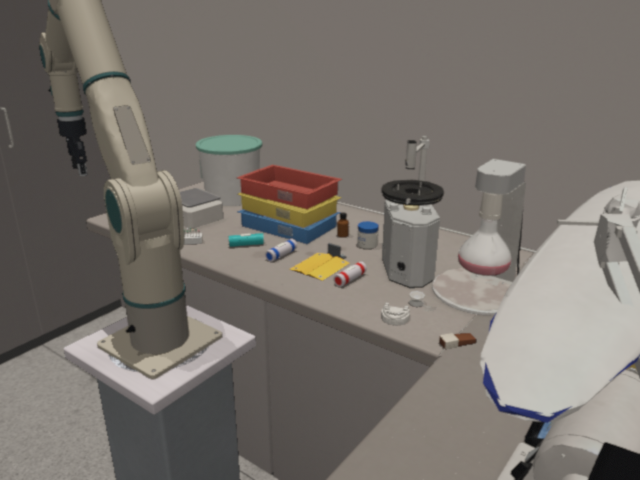

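View pics/side1.png

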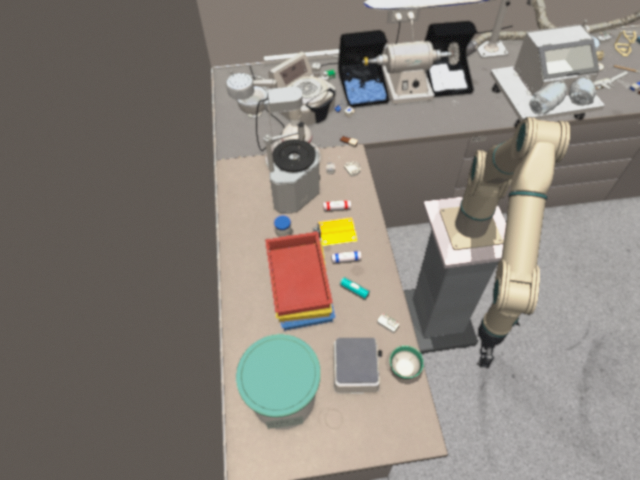

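```bash
cat > b.py <<'E'
from h import *
for n in("scene","side"):
    f=np.load(f"{n}1.npz"); d=f["d"]; im=f["im"]
    for k in("red_cartridge","blue_cartridge","v_rest","amber_bottle","jar","model","dish","burs","bowl","paste"):
        for r in finder.cut_out(n,k)[:2]:
            m=r["mask"]; m=cv2.erode(m.astype(np.uint8),np.ones((2,2)))>0
            P=cloud(n,m,d); P=P[P[:,2]>5] if len(P) else P
            if len(P)<10: continue
            q=P[:,:2]-np.median(P[:,:2],0); V=np.linalg.svd(q,full_matrices=False)[2][0]
            lo,hi=np.percentile(P,[2,98],axis=0)
            print(n,k,round(r["confidence"],2),np.median(P,0).round(),lo.round(),hi.round(),"dir",np.degrees(np.arctan(V[1]/V[0])).round(1),im[m].mean(0).round())
E
sed -i 's/^for n in("scene","side"):/for n in("scene","side"):\n    eyes.get_image(n)/' b.py; python3 b.py
```

```text
scene red_cartridge 0.94 [ 502. -191.   28.] [ 463. -200.    8.] [ 571. -166.   39.] dir -7.3 [108. 110. 145.]
scene red_cartridge 0.62 [508. 210.  25.] [471. 173.   7.] [548. 241.  38.] dir -42.8 [116. 121.  49.]
scene blue_cartridge 0.9 [513.  66.  28.] [468.  58.  10.] [577.  86.  40.] dir -4.3 [134. 118. 115.]
scene v_rest 0.74 [546. -68.   9.] [ 467. -115.    5.] [616. -14.  43.] dir -0.1 [ 73. 154. 180.]
scene amber_bottle 0.78 [756.   6.  41.] [744.  -6.   6.] [775.  24.  80.] dir -38.6 [39. 55. 77.]
scene jar 0.7 [ 730. -106.   47.] [ 717. -125.    8.] [769. -74.  73.] dir -50.4 [109.  97.  87.]
scene model 0.89 [ 398. -395.   20.] [ 381. -417.    6.] [ 437. -362.   32.] dir -40.3 [146. 154. 158.]
scene model 0.67 [ 506. -396.   18.] [ 494. -410.    6.] [ 529. -380.   29.] dir 18.6 [136. 142. 146.]
scene dish 0.45 [ 506. -396.   19.] [ 494. -410.    6.] [ 529. -379.   29.] dir 21.5 [138. 144. 148.]
scene dish 0.22 [543. -68.   9.] [ 467. -114.    5.] [615. -15.  40.] dir 0.6 [ 71. 156. 183.]
scene burs 0.58 [ 731. -105.   49.] [ 717. -125.    8.] [774. -69.  73.] dir -22.1 [1
[... 691 characters left out ...]
 dir 3.1 [ 24. 222. 237.]
side jar 0.84 [749. -70.  65.] [ 723. -112.   22.] [776. -53.  78.] dir 79.0 [155. 115.  84.]
side model 0.66 [ 413. -373.   18.] [ 383. -402.    8.] [ 440. -344.   35.] dir -79.0 [187. 200. 207.]
side dish 0.4 [ 511. -382.   18.] [ 497. -404.    9.] [ 524. -367.   29.] dir 78.5 [160. 168. 175.]
side burs 0.61 [424. 386.  23.] [397. 355.   7.] [450. 411.  45.] dir -47.0 [204. 214. 216.]
side bowl 0.65 [392. 527.  23.] [351. 493.   6.] [446. 593.  63.] dir -59.5 [167. 184. 172.]
side paste 0.43 [540. -50.   9.] [ 467. -102.    5.] [615.  -1.  44.] dir 0.9 [ 28. 220. 235.]
side paste 0.24 [749. -68.  63.] [ 721. -104.   14.] [777.  58. 171.] dir -87.9 [145. 114.  95.]
```

>>> move_arm([
  [0, 0, -3.5, 0.03, -0.038, 0.01, 0.05],
  [0, 0, -3.5, 0.03, -0.038, 0.01, 0.05],
  [0, 0, -3.5, 0.03, -0.038, 0.01, 0.05],
  [0, 0, -3.5, 0.03, -0.038, 0.01, 0.05],
  [0, 0, -3.5, 0.03, -0.038, 0.01, 0.05],
])

```text
clock: 2.3
eef_pos: [372.5, 419.5, 255.7]
tool_rot: [3.141, -0.0, 2.486]
force: [0.3, 0.7, 1.5]
width: 50.0
gripper_force: 0.0
```

>>> move_arm([
  [0, 0, -3.5, 0.016, -0.037, 0.01, 0.05],
  [0, 0, -3.5, 0.016, -0.037, 0.01, 0.05],
  [0, 0, -3.5, 0.016, -0.037, 0.01, 0.05],
  [0, 0, -3.5, 0.016, -0.037, 0.01, 0.05],
  [0, 0, -3.5, 0.016, -0.037, 0.01, 0.05],
])

```text
clock: 2.8
eef_pos: [452.0, 234.5, 305.7]
tool_rot: [3.141, -0.0, 2.181]
force: [0.8, 0.0, 0.3]
width: 50.1
gripper_force: 0.0
```

>>> move_arm([
  [0, 0, -3.5, 0.009, -0.037, 0, 0.05],
  [0, 0, -3.5, 0.009, -0.037, 0, 0.05],
  [0, 0, -3.5, 0.009, -0.037, 0, 0.05],
  [0, 0, -3.5, 0.009, -0.037, 0, 0.05],
  [0, 0, -3.5, 0.009, -0.037, 0, 0.05],
])

```text
clock: 3.3
eef_pos: [496.7, 49.7, 305.3]
tool_rot: [3.141, -0.0, 1.875]
force: [1.3, -0.2, -0.2]
width: 50.3
gripper_force: 0.0
```

>>> move_arm([
  [0, 0, -3.5, -0.003, -0.036, 0, 0.05],
  [0, 0, -3.5, -0.003, -0.036, 0, 0.05],
  [0, 0, -3.5, -0.003, -0.036, 0, 0.05],
  [0, 0, -3.5, -0.003, -0.036, 0, 0.05],
  [0, 0, -3.5, -0.003, -0.036, 0, 0.05],
])

```text
clock: 3.8
eef_pos: [481.3, -130.2, 305.3]
tool_rot: [3.141, -0.0, 1.57]
force: [0.9, -0.4, -0.5]
width: 49.6
gripper_force: 0.0
```

```bash
cat > c.py <<'E'
from h import *
import sys
tag=sys.argv[1]; n="wrist"
s=telemetry.read_state(); print(s["clock"],s["eef_pos"].round(1),np.degrees(s["tool_rot"]).round(2),s["force"].round(1),s["width"])
im,d=eyes.get_image(n); cv2.imwrite(f"pics/w{tag}.png",im); np.savez(f"w{tag}.npz",im=im,d=d)
for k in("red_cartridge","blue_cartridge","v_rest","stop_face","crest_left","crest_right"):
    print(k,[(w(n,r["location"]).round(1).tolist(),round(r["confidence"],2)) for r in finder.pinpoint(n,k)[:3]])
for k in("red_cartridge","blue_cartridge","v_rest"):
    for r in finder.cut_out(n,k)[:2]:
        m=cv2.erode(r["mask"].astype(np.uint8),np.ones((3,3)))>0
        P=cloud(n,m,d); P=P[P[:,2]>(1 if k=="v_rest" else 22)]
        if len(P)<30: continue
        b=cv2.minAreaRect(P[:,:2].astype(np.float32)); print(k,"rect",np.round(b[0],1),np.round(b[1],1),round(b[2],2), "zmax",np.percentile(P[:,2],98).round(1),im[m].mean(0).round())
E
python3 c.py 1
python3 - <<'E'
from h import *
f=np.load("scene1.npz"); P=cloud("scene",f["d"]>0,f["d"])
q=P[(P[:,2]>45)&(P[:,0]<720)&(P[:,0]>400)&(P[:,1]>-400)&(P[:,1]<300)]
for y in range(-400,300,50):
    a=q[(q[:,1]>=y)&(q[:,1]<y+50)]
    if len(a)>5: print(y,a[:,0].min().round(),a[:,2].max().round())
E
```

```text
3.8 [ 481.3 -130.2  305.3] [ 1.7996e+02 -1.0000e-02  8.9940e+01] [ 0.9 -0.4 -0.5] 49.56769342639978
red_cartridge [([515.7, -185.8, 16.9], 0.77)]
blue_cartridge [([530.8, 74.1, 17.6], 0.57)]
v_rest [([554.6, -54.5, -2.1], 0.88), ([532.2, 77.2, 20.3], 0.56)]
stop_face [([605.1, -57.1, 23.9], 0.58), ([557.3, -47.8, 12.7], 0.43)]
crest_left [([555.7, -46.9, 10.4], 0.69)]
crest_right []
red_cartridge rect [ 520.3 -176.2] [ 34.1 108.8] 86.74 zmax 36.4 [154. 159. 215.]
blue_cartridge rect [524.9  80.4] [ 34.3 107. ] 89.82 zmax 36.7 [189. 167. 156.]
blue_cartridge rect [ 425.4 -272. ] [268.7  51.3] 87.41 zmax 28.9 [183. 197. 200.]
v_rest rect [549.8 -57.6] [163.6 116.6] 0.94 zmax 42.3 [ 19. 202. 220.]
-400 574.0 253.0
-350 564.0 257.0
-300 570.0 393.0
-250 595.0 260.0
-200 639.0 252.0
-100 601.0 73.0
50 612.0 181.0
100 610.0 180.0
150 613.0 180.0
200 613.0 182.0
250 608.0 181.0
```

```bash
cat > rest.py <<'E'
from h import *
import sys
f=np.load(f"w{sys.argv[1]}.npz"); im,d=f["im"],f["d"]
hsv=cv2.cvtColor(im,cv2.COLOR_BGR2HSV)
m=cv2.inRange(hsv,(20,120,80),(38,255,255)); m=cv2.morphologyEx(m,cv2.MORPH_CLOSE,np.ones((9,9)))
P=cloud("wrist",m>0,d); P=P[(P[:,0]>440)&(P[:,0]<625)&(P[:,1]>-140)&(P[:,1]<20)&(P[:,2]<14)]
print(len(P),P.min(0),P.max(0)); print(cv2.minAreaRect(P[:,:2].astype(np.float32)))
# per-x profile edges
for x in range(475,606,15):
    a=P[abs(P[:,0]-x)<4]; 
    if len(a)>20: print(x,np.percentile(a[:,1],[1,50,99]).round(1),"L/Rcrest",[ (a[s][np.argsort(a[s][:,2])[-8:]][:,1].mean().round(1)) for s in (a[:,1]>-58,a[:,1]<-62)])
q=cloud("wrist",d>0,d); s=q[(q[:,2]>34)&(q[:,2]<50)&(q[:,0]>595)&(q[:,0]<630)&(abs(q[:,1]+58)<40)]
print("stop",len(s),s.min(0).round(),s.max(0).round(), cv2.minAreaRect(s[:,:2].astype(np.float32)) if len(s) else '')
E
python3 rest.py 1
```

```text
9665 [ 465.92042722 -118.7905257    -3.7636263 ] [610.46736748   3.29187302  13.97110083]
((537.694091796875, -58.20177459716797), (144.5316162109375, 121.56053924560547), 0.9617791771888733)
475 [-1.178e+02 -5.610e+01  1.000e-01] L/Rcrest [np.float64(-43.3), np.float64(-75.2)]
490 [-117.2  -56.     0.8] L/Rcrest [np.float64(-43.7), np.float64(-72.8)]
505 [-117.6  -54.6    0.8] L/Rcrest [np.float64(-43.8), np.float64(-72.6)]
520 [-117.   -55.9    0.9] L/Rcrest [np.float64(-43.6), np.float64(-72.2)]
535 [-117.7  -54.5    1. ] L/Rcrest [np.float64(-42.9), np.float64(-72.1)]
550 [-117.6  -55.7    1. ] L/Rcrest [np.float64(-41.3), np.float64(-71.8)]
565 [-116.6  -54.4    1.5] L/Rcrest [np.float64(-42.6), np.float64(-72.5)]
580 [-115.9  -52.4    2.5] L/Rcrest [np.float64(-41.8), np.float64(-71.6)]
595 [-115.1  -51.7    2.4] L/Rcrest [np.float64(-41.2), np.float64(-74.3)]
stop 337 [605. -79.  34.] [619. -35.  45.] ((611.9254150390625, -56.98242950439453), (12.74967098236084, 44.70970153808594), 1.8040095567703247)
```

View pics/w1.png

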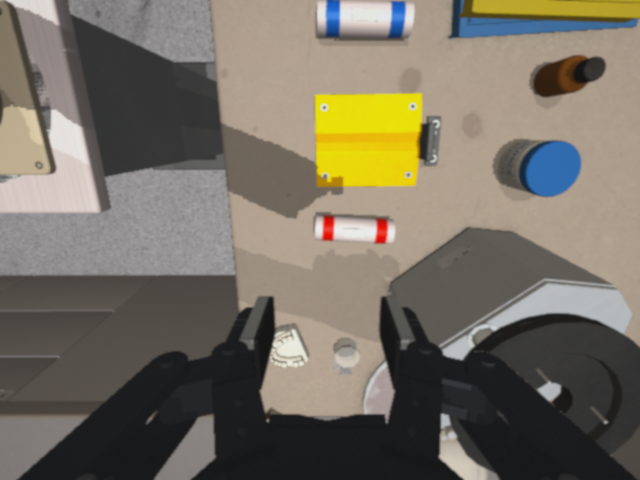

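>>> move_arm([
  [0, 0, -0.7, 0.004, -0.018, -0.03, 0.05],
  [0, 0, -0.7, 0.004, -0.018, -0.03, 0.05],
  [0, 0, -0.7, 0.004, -0.018, -0.03, 0.05],
  [0, 0, -0.7, 0.004, -0.018, -0.03, 0.05],
  [0, 0, -0.5, 0.004, -0.018, -0.03, 0.05],
])

```text
clock: 4.8
eef_pos: [502.1, -218.8, 153.8]
tool_rot: [3.141, -0.0, 1.516]
force: [0.1, -0.6, 0.1]
width: 50.0
gripper_force: 0.0
```

>>> move_arm([
  [0, 0, 0, 0, 0, -0.03, 0.05],
  [0, 0, 0, 0, 0, -0.03, 0.05],
  [0, 0, 0, 0, 0, -0.03, 0.05],
  [0, 0, 0, 0, 0, -0.03, 0.05],
  [0, 0, 0, 0, 0, -0.015, 0.05],
])

```text
clock: 5.3
eef_pos: [500.6, -217.5, 17.6]
tool_rot: [-3.139, -0.002, 1.516]
force: [-0.4, 0.1, -0.3]
width: 49.9
gripper_force: 0.0
```

```bash
python3 c.py 2
```

```text
5.3 [ 500.6 -217.5   17.6] [-1.7983e+02 -9.0000e-02  8.6850e+01] [-0.4  0.1 -0.3] 49.92807455362933
red_cartridge [([517.9, -181.3, 16.9], 0.96)]
blue_cartridge []
v_rest []
stop_face []
crest_left []
crest_right []
red_cartridge rect [ 522.1 -180.3] [ 33.6 109.7] 86.98 zmax 40.1 [129. 134. 185.]
v_rest rect [ 550.7 -104.3] [ 44.2 165.6] 87.32 zmax 11.6 [ 16. 195. 216.]
```

View pics/w2.png

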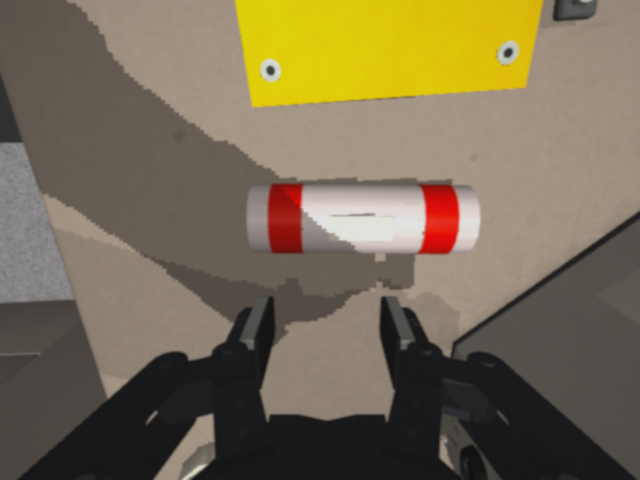

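>>> move_arm([
  [0, 0, 0, 0.003, 0.002, -0.006, 0.05],
  [0, 0, 0, 0.002, 0.005, 0, 0.05],
  [0, 0, 0, 0, 0.005, 0, 0.05],
  [0, 0, 0.5, 0, 0.006, 0, 0.05],
  [0, 0, 0.5, 0, 0.006, 0, 0.05],
])

```text
clock: 6.3
eef_pos: [506.4, -194.1, 14.0]
tool_rot: [-3.141, -0.0, 1.533]
force: [0.0, 0.1, -0.4]
width: 49.8
gripper_force: 0.0
```

>>> move_arm([
  [0, 0, 0.8, 0, 0.006, 0, 0.05],
  [0, 0, 0.8, 0, 0.006, 0, 0.05],
  [0, 0, 0.8, 0, 0.006, 0, 0.05],
  [0, 0, 0.8, 0, 0.006, 0, 0.05],
  [0, 0, 0, 0, 0.006, 0, 0.05],
])

```text
clock: 6.8
eef_pos: [506.5, -164.4, 14.0]
tool_rot: [3.142, -0.0, 1.588]
force: [-0.5, 0.4, 0.7]
width: 50.2
gripper_force: 0.0
```

```bash
python3 c.py 3
```

```text
6.8 [ 506.5 -164.4   14. ] [179.99  -0.    91.  ] [-0.5  0.4  0.7] 50.2319626240416
red_cartridge [([517.5, -181.2, 14.9], 0.62)]
blue_cartridge []
v_rest [([557.4, -53.0, -2.3], 0.93)]
stop_face [([607.7, -57.3, 22.5], 0.75)]
crest_left [([558.5, -50.4, 13.0], 0.82)]
crest_right [([558.9, -75.7, 7.8], 0.89)]
red_cartridge rect [ 520.2 -178.6] [ 31.8 109.1] 86.4 zmax 36.4 [ 86.  90. 126.]
v_rest rect [549.7 -73.7] [165.4  95.6] 0.83 zmax 43.2 [ 17. 159. 188.]
```

View pics/w3.png

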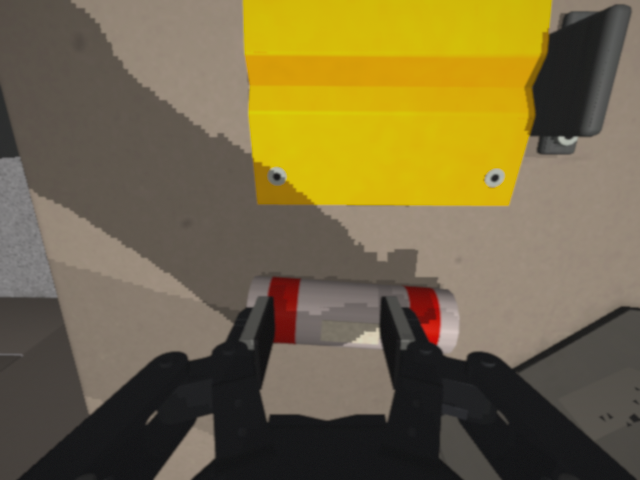

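Run:
```python
from h import *
f=np.load("w3.npz"); d=f["d"]; c,M,t=pose("wrist"); print(t,M.round(2).tolist())
for v in(298,302,306,310,320,340,370):
  for u in(262,268,385,392):
    p=[(u-c["cx"])/c["fx"]*d[v,u],(v-c["cy"])/c["fy"]*d[v,u],d[v,u]]; print(v,u,(M@p+t).round(0),end=" ")
  print()
for p in((506.5,-164.4,14),(506.5-25,-164,14),(520,-179,36)):
  q=M.T@(np.array(p)-t); print(q[0]/q[2]*c["fx"]+c["cx"],q[1]/q[2]*c["fy"]+c["cy"])
eyes.get_image("side"); 
for n in("side","scene"):
  im,dd=eyes.get_image(n); print(n,[(w(n,r["location"]).round(1).tolist(),round(r["confidence"],2)) for r in finder.pinpoint(n,"red_cartridge")[:3]])
```

```text
[505.35600407 -84.25431102 182.42282274] [[1.0, 0.02, 0.01], [0.02, -0.95, -0.32], [0.0, 0.32, -0.95]]
298 262 [ 478. -155.   49.] 298 268 [ 480. -155.   49.] 298 385 [ 533. -155.   47.] 298 392 [ 536. -154.   49.] 
302 262 [ 478. -155.   53.] 302 268 [ 481. -155.   52.] 302 385 [ 532. -154.   53.] 302 392 [ 535. -154.   52.] 
306 262 [ 479. -156.   55.] 306 268 [ 481. -155.   56.] 306 385 [ 532. -154.   56.] 306 392 [ 535. -155.   55.] 
310 262 [ 480. -155.   60.] 310 268 [ 482. -157.   56.] 310 385 [ 532. -156.   57.] 310 392 [ 534. -154.   60.] 
320 262 [ 481. -155.   67.] 320 268 [ 482. -161.   58.] 320 385 [ 532. -160.   58.] 320 392 [ 533. -154.   67.] 
340 262 [ 482. -161.   73.] 340 268 [ 482. -169.   61.] 340 385 [ 532. -168.   60.] 340 392 [ 532. -159.   74.] 
370 262 [ 482. -172.   76.] 370 268 [ 469. -235.   -0.] 370 385 [ 547. -234.   -1.] 370 392 [ 532. -170.   77.] 
326.03897764199934 284.1201883156336
281.1851376958408 282.7941764057551
352.02997384332525 329.2908587337536
side [([514.0, 219.4, 18.8], 0.73), ([522.6, -183.0, 21.3], 0.59), ([524.7, 80.5, 23.3], 0.39)]
scene [([518.1, 217.3, 21.8], 0.57), ([519.1, -174.7, 23.1], 0.56)]
```

>>> move_arm([
  [0, 0, -0.8, 0, -0.011, 0.001, 0.05],
  [0, 0, -0.8, 0, -0.011, 0, 0.05],
  [0, 0, -0.8, 0, -0.011, 0, 0.05],
  [0, 0, -0.8, 0, -0.011, 0, 0.05],
  [0, 0, -0.9, 0, -0.011, 0, 0.05],
])

```text
clock: 8.05
eef_pos: [506.3, -221.4, 15.0]
tool_rot: [3.142, 0.0, 1.514]
force: [-0.3, 0.3, -0.3]
width: 50.0
gripper_force: 0.0
```

>>> move_arm([
  [0, 0, 0, 0, -0.002, -0.003, 0.05],
  [0, 0, 0, 0, 0, -0.003, 0.05],
  [0, 0, 0, 0, 0, -0.002, 0.05],
  [0, 0, 0, 0, 0, 0, 0.05],
])

```text
clock: 8.45
eef_pos: [506.3, -220.9, 6.5]
tool_rot: [-3.141, -0.001, 1.517]
force: [-0.4, 0.4, 0.8]
width: 49.9
gripper_force: 0.0
```

```bash
cat > tip.py <<'E'
from h import *
s=telemetry.read_state(); print(s["clock"],s["eef_pos"].round(1),s["force"].round(1),s["width"])
im,d=eyes.get_image("wrist"); c,M,t=pose("wrist")
v,u=np.nonzero(d>0); z=d[v,u]; P=np.c_[(u-c["cx"])/c["fx"]*z,(v-c["cy"])/c["fy"]*z,z]@M.T+t
e=s["eef_pos"]
for sg in(-1,1):
  k=(abs(P[:,0]-e[0]-sg*30)<14)&(abs(P[:,1]-e[1])<14)&(P[:,2]<e[2]+70)&(v<345)&(v>280)
  q=P[k]; dark=im[v[k],u[k]].max(1)<60
  for r in range(290,330,4):
    m=abs(v[k]-r)<2; mm=m&dark
    print(sg,r,m.sum(),mm.sum(),np.median(q[mm],0).round() if mm.any() else '')
cv2.imwrite("pics/tip.png",cv2.resize(im[240:400,200:440],None,fx=3,fy=3))
E
python3 tip.py
```

```text
8.45 [ 506.3 -220.9    6.5] [-0.4  0.4  0.8] 49.9141878119244
-1 290 142 0 
-1 294 144 0 
-1 298 144 17 [ 482. -210.   41.]
-1 302 137 22 [ 482. -210.   44.]
-1 306 70 32 [ 482. -212.   44.]
-1 310 97 59 [ 481. -213.   46.]
-1 314 112 73 [ 481. -213.   49.]
-1 318 117 78 [ 481. -213.   52.]
-1 322 124 83 [ 481. -213.   55.]
-1 326 129 87 [ 481. -213.   58.]
1 290 144 0 
1 294 144 0 
1 298 133 12 [ 533. -212.   41.]
1 302 55 16 [ 533. -212.   45.]
1 306 69 25 [ 532. -212.   48.]
1 310 95 53 [ 534. -216.   46.]
1 314 111 65 [ 534. -216.   49.]
1 318 115 68 [ 534. -216.   52.]
1 322 124 79 [ 533. -216.   55.]
1 326 128 84 [ 533. -216.   58.]
```

View pics/tip.png

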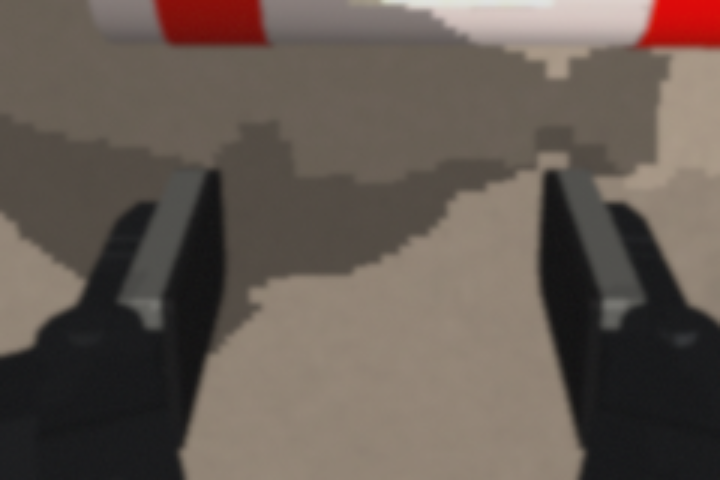

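>>> move_arm([
  [0, 0, 0, 0, 0, -0.003, 0.05],
  [0, 0, 0, 0, 0, -0.003, 0.05],
  [0, 0, 0, 0, 0, -0.003, 0.05],
  [0, 0, 0, 0, 0, -0.001, 0.05],
  [0, 0, 0, 0, 0, 0, 0.05],
])

```text
clock: 9.0
eef_pos: [506.3, -221.8, -3.2]
tool_rot: [-3.141, -0.0, 1.516]
force: [0.1, -0.4, 0.0]
width: 50.0
gripper_force: 0.0
```

```bash
sed -i 's/tip.png/tip2.png/' tip.py; python3 tip.py | head -8; python3 -c "
from h import *
print(eyes.calibration('wrist')['fx'])"
```

```text
9.0 [ 506.3 -221.8   -3.2] [ 0.1 -0.4  0. ] 49.95028422441852
-1 290 150 0 
-1 294 153 0 
-1 298 151 18 [ 482. -210.   31.]
-1 302 150 22 [ 482. -211.   34.]
-1 306 154 32 [ 482. -213.   34.]
-1 310 170 62 [ 477. -214.   35.]
-1 314 113 74 [ 481. -214.   39.]
331.7751996945431
```

View pics/tip2.png

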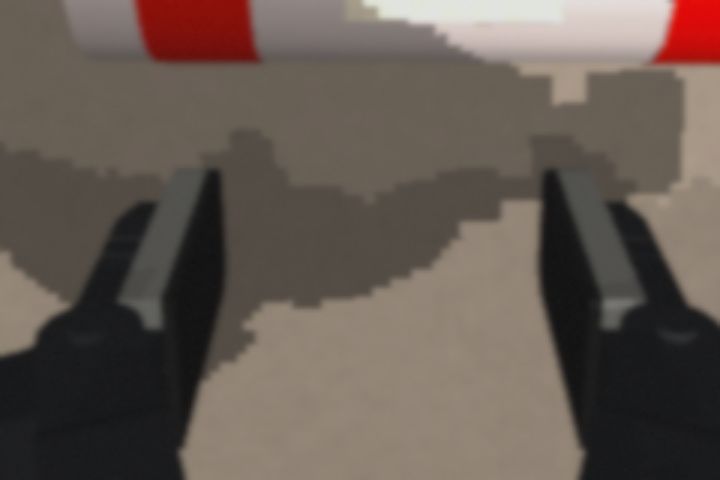

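>>> move_arm([
  [0, 0, 0, 0, 0, -0.003, 0.05],
  [0, 0, 0, 0, 0, -0.003, 0.05],
  [0, 0, 0, 0, 0, -0.003, 0.05],
  [0, 0, 0, 0, 0, -0.003, 0.05],
  [0, 0, 0, 0, 0, 0, 0.05],
])

```text
clock: 9.55
eef_pos: [506.2, -221.7, -15.5]
tool_rot: [-3.141, -0.0, 1.516]
force: [0.8, -0.3, -0.1]
width: 49.8
gripper_force: 0.0
```

```bash
sed -i 's/tip2.png/tip3.png/' tip.py; python3 tip.py | head -8; python3 c.py 4|tail -3
```

```text
9.55 [ 506.2 -221.7  -15.5] [ 0.8 -0.3 -0.1] 49.82628098385463
-1 290 163 0 
-1 294 164 0 
-1 298 164 17 [ 482. -210.   19.]
-1 302 164 22 [ 482. -210.   22.]
-1 306 163 32 [ 482. -213.   22.]
-1 310 164 62 [ 479. -213.   23.]
-1 314 176 74 [ 481. -213.   26.]
crest_right []
red_cartridge rect [ 520.2 -179. ] [ 33.9 109.8] 86.55 zmax 36.9 [127. 132. 184.]
v_rest rect [ 537.4 -105.8] [139.6  30.5] 0.34 zmax 6.5 [ 17. 196. 219.]
```

View pics/tip3.png

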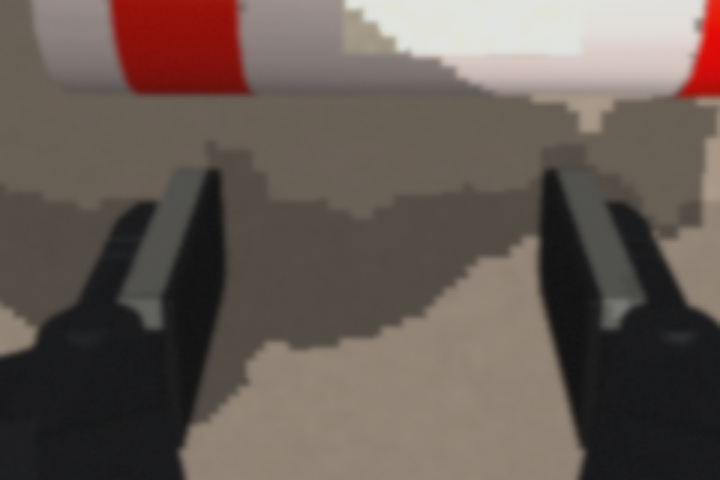

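>>> move_arm([
  [0, 0, 0, 0, 0, -0.004, 0.05],
  [0, 0, 0, 0, 0.003, -0.003, 0.05],
  [0, 0, 0, 0, 0.005, 0, 0.05],
  [0, 0, 0, 0, 0.005, 0, 0.05],
  [0, 0, 0, 0, 0.005, 0, 0.05],
])

```text
clock: 10.6
eef_pos: [506.6, -203.3, -22.0]
tool_rot: [3.142, -0.0, 1.516]
force: [-0.1, 0.8, -0.8]
width: 50.2
gripper_force: 0.1
```

>>> move_arm([
  [0, 0, 0.9, 0, 0.006, 0, 0.05],
  [0, 0, 0.9, 0, 0.006, 0, 0.05],
  [0, 0, 0.9, 0, 0.006, 0, 0.05],
  [0, 0, 0.9, 0, 0.006, 0, 0.05],
  [0, 0, 0.9, 0, 0.005, 0, 0.05],
])

```text
clock: 11.1
eef_pos: [506.5, -174.1, -22.0]
tool_rot: [-3.142, -0.0, 1.596]
force: [0.8, 0.1, -0.1]
width: 50.1
gripper_force: 0.0
```

```bash
python3 c.py 5; python3 rest.py 5
```

```text
11.1 [ 506.5 -174.1  -22. ] [-1.800e+02 -2.000e-02  9.147e+01] [ 0.8  0.1 -0.1] 50.12204617035173
red_cartridge [([518.3, -146.8, 15.5], 0.87)]
blue_cartridge []
v_rest [([557.4, -56.3, -1.5], 0.95)]
stop_face []
crest_left []
crest_right [([559.4, -76.7, 9.3], 0.59)]
red_cartridge rect [ 522.1 -144.1] [ 34.4 109.9] 86.69 zmax 36.1 [110. 114. 162.]
v_rest rect [549.2 -85. ] [164.8  73.7] 1.39 zmax 18.4 [ 14. 160. 195.]
70906 [ 463.64950938 -123.01629196   -2.30591858] [613.52044524 -46.87363072  11.21924942]
((538.70361328125, -85.01350402832031), (149.62034606933594, 75.41979217529297), 0.372943252325058)
475 [-121.6  -79.3  -50.9] L/Rcrest [np.float64(-51.5), np.float64(-77.7)]
490 [-121.7  -81.   -50.6] L/Rcrest [np.float64(-51.4), np.float64(-77.1)]
505 [-121.3  -80.5  -50.3] L/Rcrest [np.float64(-50.8), np.float64(-77.0)]
520 [-121.3  -80.3  -50. ] L/Rcrest [np.float64(-50.6), np.float64(-76.6)]
535 [-121.4  -80.   -49.7] L/Rcrest [np.float64(-50.0), np.float64(-77.8)]
550 [-121.1  -79.7  -49.2] L/Rcrest [np.float64(-49.7), np.float64(-76.6)]
565 [-120.8  -79.2  -48.9] L/Rcrest [np.float64(-49.9), np.float64(-76.1)]
580 [-120.8  -79.3  -48.6] L/Rcrest [np.float64(-49.2), np.float64(-76.5)]
595 [-120.6  -76.   -48.2] L/Rcrest [np.float64(-49.5), np.float64(-76.6)]Traceback (most recent call last):
  File "rest.py", line 13, in <module>
    print("stop",len(s),s.min(0).round(),s.max(0).round(), cv2.minAreaRect(s[:,:2].astype(np.float32)) if len(s) else '')
                        ~~~~~^^^
    return umr_minimum(a, axis, None, out, keepdims, initial, where)
ValueError: zero-size array to reduction operation minimum which has no identity
```

>>> move_arm([
  [0, 0, 0, 0.004, 0.004, 0, 0.05],
  [0, 0, 0, 0.004, 0.005, 0, 0.05],
  [0, 0, 0, 0.004, 0.005, 0, 0.05],
  [0, 0, 0, 0, 0.005, 0, 0.05],
  [0, 0, 0, 0, 0.005, 0.001, 0.05],
])

```text
clock: 12.1
eef_pos: [518.9, -150.7, -21.0]
tool_rot: [3.141, 0.001, 1.595]
force: [-0.3, -1.5, 0.2]
width: 49.8
gripper_force: 0.6
```

>>> move_arm([
  [0, 0, 0, 0, 0.005, 0, 0.05],
  [0, 0, 0, 0, 0.005, 0.001, 0.05],
  [0, 0, 0, 0, 0.005, 0, 0.05],
])

```text
clock: 12.4
eef_pos: [518.4, -135.6, -19.8]
tool_rot: [3.142, 0.0, 1.595]
force: [-0.3, -1.5, 0.8]
width: 50.1
gripper_force: 0.6
```

```bash
sed -i 's/^print("stop".*//' rest.py; python3 c.py 6; python3 rest.py 6|tail -9
```

```text
12.4 [ 518.4 -135.6  -19.8] [1.7999e+02 1.0000e-02 9.1360e+01] [-0.3 -1.5  0.8] 50.07394627186254
red_cartridge [([519.6, -108.1, 21.2], 0.88)]
blue_cartridge []
v_rest [([555.8, -57.8, -2.1], 0.77)]
stop_face [([603.8, -57.2, 21.4], 0.57)]
crest_left []
crest_right [([557.7, -75.3, 6.5], 0.73), ([605.7, -61.1, 19.8], 0.46)]
red_cartridge rect [ 523.2 -104.9] [ 33.4 109.3] 89.74 zmax 39.9 [100. 104. 151.]
v_rest rect [549.9 -63.2] [166.5 113.5] 0.83 zmax 42.6 [ 17. 149. 177.]
475 [-90.7 -49.1  -9.4] L/Rcrest [np.float64(-47.3), np.float64(-77.1)]
490 [-90.5 -45.1  -9.2] L/Rcrest [np.float64(-47.2), np.float64(-76.3)]
505 [-91.1 -45.1  -8.8] L/Rcrest [np.float64(-47.0), np.float64(-74.8)]
520 [-91.2 -45.1  -8.3] L/Rcrest [np.float64(-46.4), np.float64(-75.7)]
535 [-91.3 -44.8  -8. ] L/Rcrest [np.float64(-48.1), np.float64(-76.1)]
550 [-91.5 -44.7  -7.7] L/Rcrest [np.float64(-46.5), np.float64(-75.6)]
565 [-91.1 -44.1  -7.3] L/Rcrest [np.float64(-46.7), np.float64(-75.3)]
580 [-91.6 -44.2  -6.8] L/Rcrest [np.float64(-46.1), np.float64(-75.5)]
595 [-101.2  -51.5   -6.5] L/Rcrest [np.float64(-47.0), np.float64(-74.9)]
```

>>> move_arm([
  [0, 0, 0, 0, 0.005, 0.001, 0.05],
  [0, 0, 0, 0, 0.005, 0, 0.05],
  [0, 0, 0, 0, 0.005, 0.001, 0.05],
  [0, 0, 0, 0, 0.004, 0, 0.05],
  [0, 0, 0, 0, 0.004, 0, 0.05],
])

```text
clock: 13.4
eef_pos: [518.6, -112.4, -17.9]
tool_rot: [3.141, 0.0, 1.595]
force: [0.7, -1.5, -0.9]
width: 50.1
gripper_force: 0.6
```

>>> move_arm([
  [0, 0, 0, 0, 0.003, 0, 0.05],
  [0, 0, 0, 0, 0.003, 0, 0.05],
  [0, 0, 0, 0, 0.002, 0, 0.05],
  [0, 0, 0, 0, 0.002, 0, 0.05],
])

```text
clock: 13.8
eef_pos: [518.3, -102.3, -18.1]
tool_rot: [-3.141, -0.001, 1.595]
force: [-0.8, -0.3, -0.3]
width: 50.0
gripper_force: 0.0
```

```bash
python3 c.py 7
```

```text
13.8 [ 518.3 -102.3  -18.1] [-1.7997e+02 -4.0000e-02  9.1390e+01] [-0.8 -0.3 -0.3] 50.034710671036315
red_cartridge [([521.5, -73.5, 25.5], 0.84)]
blue_cartridge []
v_rest [([554.9, -55.8, 0.3], 0.82)]
stop_face []
crest_left [([558.3, -50.6, 10.3], 0.9)]
crest_right []
red_cartridge rect [523.4 -70.8] [ 33.9 109.5] 89.14 zmax 45.6 [ 99. 104. 151.]
v_rest rect [549.7 -61.5] [165.9 119.1] 0.51 zmax 43.5 [ 19. 143. 165.]
```

>>> move_arm([
  [0, 0, 0, 0, 0.002, 0, 0.05],
  [0, 0, 0, 0, 0.002, 0, 0.05],
  [0, 0, 0, 0, 0, 0, 0.05],
  [0, 0, 0, 0, 0, 0, 0.05],
])

```text
clock: 14.7
eef_pos: [518.5, -98.7, -18.0]
tool_rot: [-3.142, -0.0, 1.595]
force: [0.4, -0.1, 0.6]
width: 50.2
gripper_force: 0.0
```

```bash
python3 c.py 8
```

```text
14.7 [518.5 -98.7 -18. ] [-180.     -0.     91.39] [ 0.4 -0.1  0.6] 50.173553927225896
red_cartridge [([520.3, -63.4, 19.7], 0.97)]
blue_cartridge []
v_rest []
stop_face []
crest_left [([557.1, -48.3, 12.1], 0.95)]
crest_right []
red_cartridge rect [523.3 -59.9] [109.6  34.1] 0.71 zmax 41.2 [105. 110. 157.]
blue_cartridge rect [610.  -59.8] [ 9.8 45.2] 0.52 zmax 44.3 [ 20. 142. 164.]
v_rest rect [549.6 -60.6] [166.9 118.8] 0.56 zmax 43.4 [ 20. 142. 164.]
```

>>> move_arm([
  [0, 0, 0, -0.003, -0.006, 0.015, 0.02],
  [0, 0, -8.5, -0.012, 0.005, 0.025, 0],
  [0, 0, -8.5, -0.012, 0.005, 0.025, 0],
  [0, 0, -8.5, -0.012, 0.005, 0.025, 0],
  [0, 0, -8.5, -0.012, 0.005, 0.025, 0],
])

```text
clock: 15.7
eef_pos: [466.8, -85.1, 98.9]
tool_rot: [3.141, -0.001, 0.994]
force: [1.4, 0.4, -0.0]
width: 0.1
gripper_force: 0.0
```

>>> move_arm([
  [0, 0, -8.5, -0.008, 0.005, 0, 0],
  [0, 0, -8.5, -0.008, 0.005, 0, 0],
  [0, 0, -8.5, -0.008, 0.005, 0, 0],
  [0, 0, -8.5, -0.008, 0.005, 0, 0],
  [0, 0, -8.5, -0.008, 0.004, 0, 0],
])

```text
clock: 16.2
eef_pos: [427.2, -60.7, 98.0]
tool_rot: [-3.141, -0.002, 0.253]
force: [-0.4, 0.7, -0.2]
width: 0.2
gripper_force: 0.0
```

>>> move_arm([
  [0, 0, -8.5, 0, 0, 0, 0],
  [0, 0, -5, 0, 0, -0.01, 0],
  [0, 0, 0, 0, 0, -0.025, 0],
  [0, 0, 0, 0, 0, -0.025, 0],
  [0, 0, 0, 0, 0, -0.02, 0],
])

```text
clock: 16.7
eef_pos: [427.5, -60.9, 16.7]
tool_rot: [3.141, -0.0, 0.024]
force: [-0.0, -0.4, -0.9]
width: -0.2
gripper_force: 0.0
```

```bash
python3 c.py 9
python3 - <<'E'
from h import *
f=np.load("w9.npz"); d=f["d"];im=f["im"]; P=cloud("wrist",(d>0),d); e=telemetry.read_state()["eef_pos"]
q=P[(abs(P[:,0]-e[0])<25)&(abs(P[:,1]-e[1])<25)&(P[:,2]>8)]
o=np.argsort(q[:,2]); print(len(q), q[o[:10]].round(), q[:,0].max(), q[q[:,2]<q[:,2].min()+15].mean(0))
E
```

```text
16.7 [427.5 -60.9  16.7] [ 1.7998e+02 -2.0000e-02  1.3900e+00] [-0.  -0.4 -0.9] -0.15580306517800352
red_cartridge [([518.2, -62.5, 21.7], 0.63)]
blue_cartridge [([529.7, 75.1, 18.8], 0.74)]
v_rest []
stop_face [([523.5, -64.0, 23.6], 0.45)]
crest_left [([555.1, -50.6, 12.4], 0.76)]
crest_right [([558.8, -75.0, 8.2], 0.64)]
red_cartridge rect [514.8 -61.7] [91.6 35.7] 0.56 zmax 42.8 [136. 144. 185.]
blue_cartridge rect [516.1  73.8] [32.  88.5] 87.03 zmax 37.5 [133. 122. 118.]
v_rest rect [518.4 -61. ] [102.8 120. ] 0.93 zmax 9.2 [ 12. 175. 206.]
25803 [[439. -65.  46.]
 [439. -59.  46.]
 [439. -55.  46.]
 [439. -63.  47.]
 [439. -65.  47.]
 [439. -67.  47.]
 [439. -56.  47.]
 [439. -61.  47.]
 [439. -63.  47.]
 [439. -59.  47.]] 450.24802186277304 [437.4574315  -61.14717107  54.94511087]
```

View pics/w9.png

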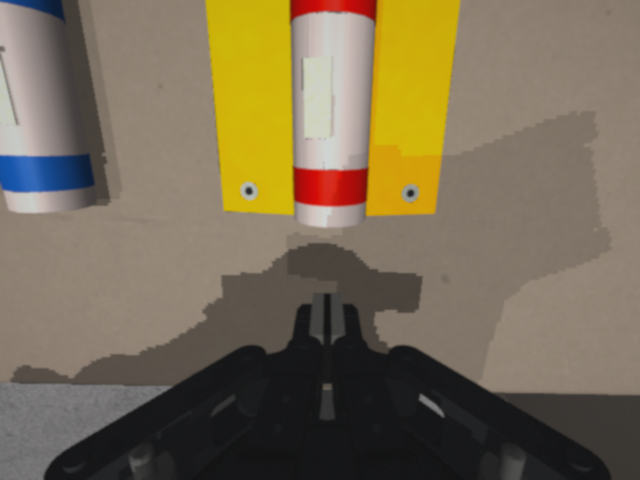

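>>> move_arm([
  [0, 0, 0, 0, -0.001, -0.01, 0],
  [0, 0, 0, 0, 0, -0.01, 0],
  [0, 0, 0, 0.004, 0, -0.01, 0],
  [0, 0, 0, 0.008, 0, 0, 0],
  [0, 0, 0, 0.008, 0, 0, 0],
])

```text
clock: 17.7
eef_pos: [448.2, -62.1, -12.7]
tool_rot: [3.141, -0.0, 0.024]
force: [-0.2, -0.0, 1.1]
width: 0.3
gripper_force: 0.0
```

>>> move_arm([
  [0, 0, 0, 0.005, 0, 0, 0],
  [0, 0, 0, 0.004, 0, 0, 0],
  [0, 0, 0, 0.004, 0, 0, 0],
  [0, 0, 0, 0.004, 0, 0, 0],
  [0, 0, 0, 0.004, 0, 0, 0],
])

```text
clock: 18.2
eef_pos: [468.3, -61.7, -13.0]
tool_rot: [-3.141, 0.001, 0.024]
force: [-0.9, 0.2, 0.7]
width: -0.1
gripper_force: 0.7
```

>>> move_arm([
  [0, 0, 0, 0.003, 0, 0, 0],
  [0, 0, 0, 0.003, 0, 0, 0],
  [0, 0, 0, 0.003, 0, 0, 0],
])

```text
clock: 18.5
eef_pos: [477.6, -61.7, -13.0]
tool_rot: [-3.141, 0.0, 0.024]
force: [-0.7, 0.8, 0.7]
width: -0.3
gripper_force: 0.6
```

```bash
python3 c.py 10; python3 -c "
from h import *
f=np.load('w10.npz');d=f['d'];P=cloud('wrist',d>0,d)
q=P[(abs(P[:,1]+61)<8)&(P[:,2]>37)&(P[:,2]<46)&(P[:,0]>470)];x=np.sort(q[:,0]).round(1);print(x[:3],x[-3:])
i=np.argmax(np.diff(x));print('gap',x[i],x[i+1])"
```

```text
18.5 [477.6 -61.7 -13. ] [-1.7998e+02  1.0000e-02  1.3700e+00] [-0.7  0.8  0.7] -0.30204065141936143
red_cartridge [([541.9, -63.7, 24.2], 0.79)]
blue_cartridge []
v_rest []
stop_face []
crest_left []
crest_right []
red_cartridge rect [544.  -61.2] [109.9  35.2] 1.22 zmax 41.4 [109. 115. 165.]
blue_cartridge rect [523.4  60.2] [ 15.4 107.7] 80.44 zmax 34.6 [91. 81. 78.]
v_rest rect [537.5 -61. ] [142.6 118.9] 0.61 zmax 8.2 [ 13. 152. 182.]
[484.  484.1 484.3] [597.3 597.4 597.5]
gap 485.6 487.8
```

>>> move_arm([
  [0, 0, 0, 0.002, 0, 0, 0],
  [0, 0, 0, 0.002, 0, 0, 0],
  [0, 0, 0, 0.002, 0, 0, 0],
])

```text
clock: 19.3
eef_pos: [483.2, -61.9, -13.0]
tool_rot: [-3.141, 0.001, 0.024]
force: [-1.6, 1.0, 1.9]
width: 0.1
gripper_force: 0.8
```

>>> move_arm([
  [0, 0, 0, 0.001, 0, 0, 0],
  [0, 0, 0, 0.001, 0, 0, 0],
])

```text
clock: 19.5
eef_pos: [485.3, -61.8, -13.1]
tool_rot: [-3.141, 0.001, 0.024]
force: [-4.2, -0.8, 0.9]
width: -0.0
gripper_force: 1.6
```

>>> move_arm([
  [0, 0, 0, 0.001, 0, 0, 0],
  [0, 0, 0, 0.001, 0, 0, 0],
])

```text
clock: 19.7
eef_pos: [485.2, -61.8, -13.1]
tool_rot: [-3.141, 0.003, 0.023]
force: [-7.6, -0.2, 5.5]
width: -0.1
gripper_force: 3.9
```

```bash
python3 c.py 11; python3 -c "
from h import *
f=np.load('w11.npz');d=f['d'];P=cloud('wrist',d>0,d)
q=P[(abs(P[:,1]+61)<8)&(P[:,2]>36)&(P[:,2]<48)&(P[:,0]>570)]
for x in range(590,628,2):
  a=q[abs(q[:,0]-x)<1]; print(x,len(a),a[:,2].mean().round(1) if len(a) else '')"
```

```text
19.7 [485.2 -61.8 -13.1] [-179.95    0.2     1.35] [-7.6 -0.2  5.5] -0.062161272360246246
red_cartridge [([550.8, -63.2, 17.7], 0.86)]
blue_cartridge [([530.1, 77.6, 19.3], 0.62)]
v_rest []
stop_face [([558.2, -72.5, 7.4], 0.19)]
crest_left []
crest_right []
red_cartridge rect [551.5 -61.1] [109.5  35.2] 0.7 zmax 41.3 [109. 114. 163.]
blue_cartridge rect [523.5  60.8] [ 18.1 110.2] 79.87 zmax 34.9 [95. 84. 81.]
v_rest rect [541.5 -60.9] [149.5 118.8] 0.77 zmax 8.3 [ 13. 148. 178.]
590 375 39.8
592 388 39.8
594 387 39.8
596 385 39.8
598 403 39.5
600 408 39.4
602 417 39.4
604 308 39.3
606 2 37.6
608 0 
610 0 
612 0 
614 0 
616 0 
618 0 
620 0 
622 0 
624 0 
626 0
```

>>> move_arm([
  [0, 0, 0, -0.004, 0, 0, 0],
  [0, 0, 0, -0.01, 0, 0, 0],
  [0, 0, 0, -0.02, 0, 0, 0],
  [0, 0, 0, -0.02, 0, 0.01, 0],
  [0, 0, 0, 0, 0, 0.04, 0],
])

```text
clock: 20.7
eef_pos: [428.2, -60.1, 35.1]
tool_rot: [-3.136, 0.008, 0.022]
force: [1.2, 0.3, -1.2]
width: -0.3
gripper_force: 0.0
```

>>> move_arm([
  [0, 0, 0, 0, 0, 0.045, 0],
  [0, 0, 0, 0, 0, 0.045, 0],
  [0, 0, 0, 0, 0, 0.045, 0],
  [0, 0, 0, 0, 0, 0.04, 0],
  [0, 0, 0, 0, 0, 0, 0],
])

```text
clock: 21.2
eef_pos: [436.8, -62.7, 216.1]
tool_rot: [-3.141, -0.01, 0.025]
force: [0.1, -0.5, -0.3]
width: 0.3
gripper_force: 0.0
```

```bash
python3 c.py 12
```

```text
21.2 [436.8 -62.7 216.1] [-179.99   -0.58    1.42] [ 0.1 -0.5 -0.3] 0.2638817549059709
red_cartridge [([545.0, -60.5, 17.8], 0.88), ([516.3, 221.1, 15.4], 0.62)]
blue_cartridge [([526.2, 79.0, 12.9], 0.81), ([553.6, -72.3, 2.7], 0.22)]
v_rest []
stop_face [([595.9, -59.9, 14.2], 0.97)]
crest_left [([551.5, -48.6, 1.3], 0.78)]
crest_right [([551.6, -73.6, 3.6], 0.82)]
red_cartridge rect [545.6 -59.9] [107.5  33.7] 0.45 zmax 35.3 [136. 143. 199.]
red_cartridge rect [512.  217.1] [ 28.5 109.3] 47.8 zmax 30.8 [127. 136.  30.]
blue_cartridge rect [520.1  77.8] [ 29.8 107.8] 89.18 zmax 31.0 [174. 154. 145.]
v_rest rect [543.1 -63.4] [ 83.2 164.1] 87.87 zmax 37.7 [ 23. 183. 204.]
```

View pics/w12.png

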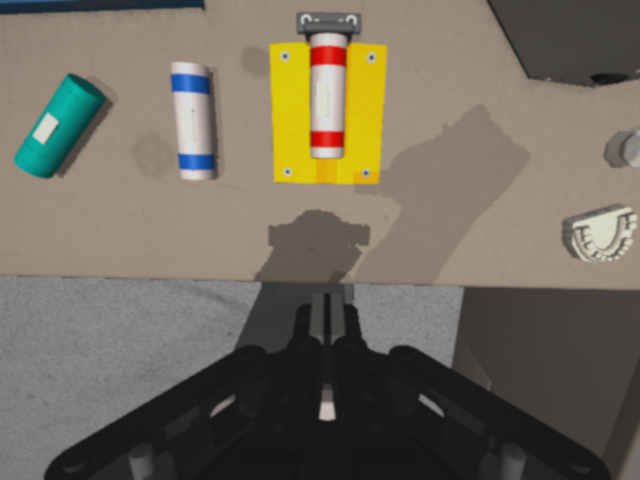

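```bash
python3 -c "
from h import *
print(ctrl.finish_job())"
```

```text
the job is handed in; nothing more can be done
None
```

The red-banded cartridge was rolled up the ramp into the groove, then pushed along it until it stopped against the end stop. The hand is clear, the last picture shows the blue-banded cartridge where it was, and the job was handed in at about 21 s.

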